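# Ease the panel cramp by one notch

### The arm

A 6-joint arm with a two-finger parallel gripper is mounted at the origin on the work surface. World frame = base frame: x ahead of the robot, y to its left, z up, the work surface at z = 0. Lengths are in m, angles in rad, forces in N, time in s.
With the tool pointing down it reaches from about 0.25 to 0.775 m from the base axis. Payload 4 kg.
Tool frame: the origin (TCP) lies at the centre of the arm's flange, where the gripper is bolted on; the fingertips stand 199 mm ahead of it and the grasp point (between the pads) lies 180 mm ahead of it (robot.tcp_to_tips is the z of the fingertips in the tool frame, in m); z points along the fingers, y is the line along which they close (so a half turn about z gives the same grasp; the last joint's range is limited). The gripper opens to 94 mm and grips with 3 to 60 N. Pads are 16 mm wide; open, the fingers measure 119 mm over their backs; the gripper's body (75 mm by 177 mm) begins 78 mm behind the grasp point.
Start: joints at [1.216, 0.087, 1.371, -0, 1.684, -0.103], TCP at [0.137, 0.533, 0.405] pointing down, gripper open.
Joint ranges: [-3.1, 3.1], [-0.76, 2.03], [0.27, 2.55], [-1.08, 4.22], [0.17, 2.65], [-2.57, 2.57]. Speed limits (rad/s): [2.79, 2.79, 3.14, 3.14, 3.14, 3.14].

### API

Orientations are given as [roll, pitch, yaw] about the fixed x, y, z axes, in that order (R = Rz(yaw) Ry(pitch) Rx(roll)).
In Python, from bench import robot gives the robot as it stands.
- The arm moves only by the tool play_rows, never from a script. Its arguments are lists of equal length, an entry for each row: "translation": the shift along the tool's x, y, z scaled (see below), a list of three; "twist": the turn, a rotation vector about the tool's x, y, z scaled (see below), a list of three; "gripper": the opening, from -1 (shut) to 1 (fully open). A call has 1 to 8 rows; each row shifts and turns the commanded pose from where the row before left it, along the tool's axes as they then stand; what a row does not reach is not made up. The controller multiplies each number of a shift by 0.04 m and each number of a turn by 0.1 rad. A row lasts 1/10 s, in which the tool goes at most 50 mm and 8.59 degrees, less where a joint would pass 70% of its speed; a pose out of reach is approached as far as the arm can. A call with a number of a shift or a turn outside -1 to 1 is refused whole. A call with a gripper value outside its range is refused whole. The fingers move at their own pace and stop on an object; the grip force is fixed at half the most. Time passes only in rows, so rows that do not move let the fingers close. It gives the time, the measured TCP pose, the force, the opening and the grip force at its end, in the units of the state.
- robot.get_obs(): the state, without advancing time (a new reading comes with each control period).
- robot.snapshot(name): name is "scene" or "top" or "wrist"; returns the picture (400x640x3 uint8, red, green, blue); there is no depth.
- robot.camera_model(name): a dict with "camera_matrix" (3x3 intrinsics, pixels), "k1" (the pictures are not rectified: a ray, as slopes to the right and down, at radius r is drawn at 1 + k1 r^2 times it, then the intrinsics apply), "rvec" (rotation vector, rad) and "tvec" (3), from world to camera coordinates, as OpenCV has them. Camera axes: x right, y down, z forward; pixel columns grow to the right and rows downward; lengths in m; the calibration is good to about 2 mm. A picture is of the moment at which its call begins: read the wrist's pose just before it. camera_model takes no time and is no camera call; for the wrist camera it gives the pose at the moment of the call.
- robot.close_job(): hands the job in; it is judged then, once.
Trained networks look in the newest picture that a camera, given by its name, has taken for a name from the list of things; names that differ only in an ending like _2 or _b are one class to them, and where a whole thing is asked for, a point or a joint stands for the part that bears it (a point fixed in the world has none). Each returns a list of dicts, best first, with "score" (0 to 1); they miss things now and then, are a little off and sometimes report something else, mostly with a low value. They report only what shows in the picture. A call takes as long as a camera call.
- robot.recognise(name, camera): "centre" ([x, y, z] in m, in world coordinates, good to about 4 mm: the middle of the surface that is visible of it).
- robot.spot_point(name, camera): "centre" ([x, y, z] in m, in world coordinates, good to about 4 mm: a listed point, or the origin of a listed thing).
The state is a dict: "time": time; "joint_positions": joint angles; "qvel": joint speeds; "joint_torque": joint torques, N m; "tool_pos": TCP position; "ee_rot": TCP orientation; "wrist_force": force on the tool from outside, world axes, zero at the start; "wrist_torque": the same for the moment, N m; "width": finger opening in m; "finger_force": force on a finger pad.
Only numpy, scipy, OpenCV 4.12 (cv2) and the standard library are available. Lean on these libraries where they do the work, as an engineer would, in place of code of your own. Each camera call takes 0.05 s, during which the arm holds its last target. There are 200 camera calls.

### The job

The leaded panel is too tight in the ratchet cramp: ease the cramp by exactly one notch. With a fingertip lift the pawl off the ratchet wheel and throw it back, push the spoked hand wheel backward (its top towards the panel) by one tooth, then tip the pawl over again so that it is fully down in the next gap. Only touch and push: do not grip the pawl or the wheel, and leave the panel and the things lying around where they are.

Things in the scene. Friction and masses are not known exactly. Their poses are not given: they have to be found in the camera images.
- cramp: Ratchet framing cramp on a fixed 300 x 490 x 15 mm plywood board. Origin: on the table under the middle of the green gear head; z up, x along the axle, y from the gear head towards the panel (board: x -150 to 150, y -150 to 340 mm). The gear head fills x -32 to 14, y -40 to 40 mm, 140 mm high. The pressing bar (260 x 12 mm, y 112 to 124, 60 mm high at its bracket) follows the wheel.
- axle (a point): Point on the axle in the plane of the hand wheel (x = -60 mm in the cramp's frame), 110 mm above the table; axes as the cramp's. The hand wheel has three 10 mm spokes at 120 degrees, each with a black ball, and a 36 mm hub.
- ratchet (a point): Centre of the steel ratchet wheel, on the axle at x = 28 mm in the cramp's frame, 110 mm above the table; axes as the cramp's. The wheel is 12 mm thick, 84 mm across the tips (top 152 mm above the table), with 10 saw teeth 10 mm deep: 36 degrees or 0.628 rad a notch.
- knob (a point): Centre of the 26 mm ball of the hand wheel's upper spoke, 80 mm from the axle. At the start this spoke leans 16 to 22 degrees from upright to the cramp's -y side, the ball's centre about 185 mm above the table; pushed towards +y it goes over the top.
- handwheel (a joint): Turn of hand wheel and ratchet wheel (one piece), rad; starts between 0 and 0.1. Positive is backward (top towards the panel, +y). Friction of 0.22 N m (3 N at a ball) holds it where it is left. With the pawl down it stops hard at about 0.12, one notch on at 0.75. The pawl drops fully into the next gap at 0.60 to 0.71; at less it rides on the tooth's slope, at more on the next tip.
- pawl_pivot (a point): Point on the pawl's pivot in the ratchet's plane (x = 28 mm, y = 75 mm in the cramp's frame), 109 mm above the table; axes as the cramp's.
- pawl_tip (a point): Centre of the rolled end (15 mm thick, 24 mm long along x) of the pawl's thumb lever, a steel bar 8 mm thick (y) and 16 mm wide (x). Pawl down: the lever stands upright at y = 37 mm in the cramp's frame, rolled end centred 202 mm above the table, bare down to 150 mm. Thrown back: rolled end at about y = 133 mm, 188 mm above the table.
- pawl (a joint): Lift of the pawl about its pivot, rad: 0 = down in a gap of the ratchet, 1.0 = thrown back on its stop towards the panel. No spring, 240 g: it falls down by its weight below about 0.5 and falls back onto its stop above about 0.65. It clears the teeth at 0.2. Pushing the thumb lever's end towards +y (1 to 3 N) lifts it.
- panel: Leaded glass panel in a zinc frame, 240 x 160 x 10 mm, 0.8 kg, loose on the board between pressing bar and fence. Origin at the centre of its underside, at about x = 0, y = 205 mm in the cramp's frame at the start; axes as the cramp's.
- flux_tin: Bystander: round tin, 66 mm across, 34 mm high, on the board.
- solder_spool: Bystander: spool of solder standing on its flange, 52 mm across, 42 mm high, on the board.
- nail_cup: Bystander: white tapered cup, 62 mm across, 58 mm high, on the board.
- flux_brush: Bystander: flat brush 140 mm long, lying on the table.
- pliers: Bystander: running pliers 150 mm long, 14 mm thick, lying on the table.
- lead_knife: Bystander: lead knife 135 mm long, 18 mm thick, lying on the board.
- glass_offcut: Bystander: piece of green glass 75 x 55 x 6 mm, lying on the table.

How it is judged:
By the outcome, as a careful person would: the job done as asked, in the order asked, and still so for the second after the job is handed in, with the robot touching nothing.
It also fails if it takes over 58 s, if anything falls off the work surface, if the arm or the gripper's body presses on something with over 40 N, if the wrist force passes 120 N, or if a joint passes its speed limit or range.

## Working session

There is one attempt and no reset: what is moved stays moved. The work goes in short steps, Python scripts to look and compute and a tool call to move; the robot and the scene stay as the last step left them, time stands still between calls to the robot, and variables do not carry over. Pictures are saved under pics/ and viewed, at most 10 in all, crops included, and the job is handed in when it is done.

Besides the shell and the picture viewer there is one more tool, called after "Call:" as name(argument=value, ...) on one line, values as JSON. play_rows: Moves the arm, as the interface text tells. Its arguments: {"type":"object","properties":{"translation":{"type":"array","items":{"type":"array","items":{"type":"number","minimum":-1,"maximum":1}}},"twist":{"type":"array","items":{"type":"array","items":{"type":"number","minimum":-1,"maximum":1}}},"gripper":{"type":"array","items":{"type":"number"}}},"required":["translation","twist","gripper"]}

```bash
mkdir -p pics; ls; python3 - <<'E'
from bench import robot
import cv2,numpy as np
o=robot.get_obs();print(o['time'],o['tool_pos'],o['ee_rot'],o['width'])
for c in ['scene','top']:
    im=robot.snapshot(c);cv2.imwrite(f'pics/{c}0.png',im[:,:,::-1])
    for n in ['cramp','axle','ratchet','knob','pawl_pivot','pawl_tip','panel']:
        print(c,n,[(np.round(d['centre'],3).tolist(),round(d['score'],2)) for d in robot.spot_point(n,c)[:2]])
E
```

```text
pics
0.0 [0.13702793 0.53255363 0.40351431] [-3.13944345e+00 -2.16131293e-04  2.88974547e+00] 0.09423249295139824
scene cramp [([0.567, -0.103, 0.002], 0.64), ([0.456, 0.302, 0.005], 0.61)]
scene axle [([0.509, -0.106, 0.11], 0.91), ([0.561, 0.101, 0.016], 0.48)]
scene ratchet [([0.592, -0.1, 0.11], 0.84)]
scene knob []
scene pawl_pivot [([0.598, -0.024, 0.107], 0.95)]
scene pawl_tip [([0.596, -0.062, 0.201], 0.92), ([0.514, -0.137, 0.186], 0.42)]
scene panel [([0.556, 0.103, 0.016], 0.96)]
top cramp [([0.57, -0.101, 0.002], 0.93)]
top axle []
top ratchet [([0.601, -0.1, 0.112], 0.7)]
top knob [([0.512, -0.137, 0.185], 0.76)]
top pawl_pivot [([0.591, -0.026, 0.108], 0.74)]
top pawl_tip [([0.6, -0.062, 0.203], 0.65), ([0.46, -0.205, 0.013], 0.42)]
top panel [([0.561, 0.104, 0.015], 0.8), ([0.589, -0.026, 0.112], 0.15)]
```

View pics/scene0.png

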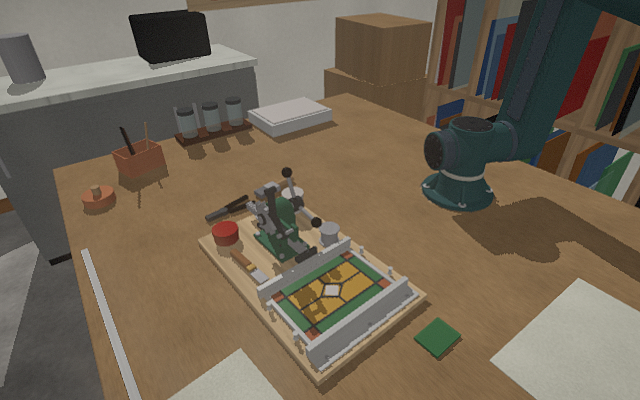

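View pics/top0.png

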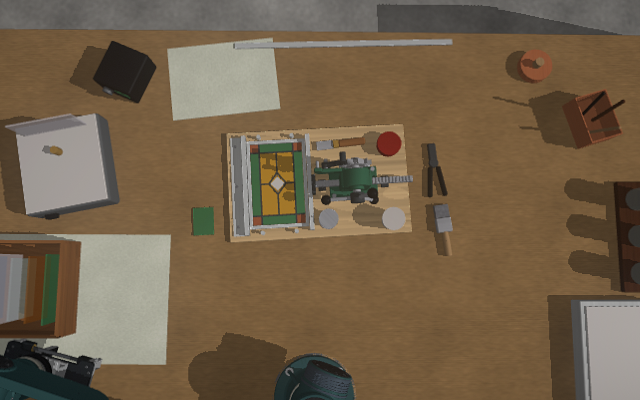

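```bash
cat > h.py <<'E'
import numpy as np
O=np.array([0.,0.]);Y=0.
from scipy.optimize import least_squares
M=[((0,0),(.567,-.103)),((0,0),(.57,-.101)),((-60,0),(.509,-.106)),((28,0),(.592,-.1)),((28,0),(.601,-.1)),((28,75),(.598,-.024)),((28,75),(.591,-.026)),((28,37),(.596,-.062)),((28,37),(.6,-.062)),((0,205),(.556,.103)),((0,205),(.561,.104))]
def R(y): return np.array([[np.cos(y),-np.sin(y)],[np.sin(y),np.cos(y)]])
s=least_squares(lambda p:np.concatenate([p[:2]+R(p[2])@np.array(a)/1000-b for a,b in M]),[.57,-.1,0])
O,Y=s.x[:2],s.x[2]
def w(x,y): return O+R(Y)@np.array([x,y])/1000
def c(p): return R(Y).T@(np.array(p[:2])-O)*1000
def st():
    from bench import robot
    o=robot.get_obs();return o['time'],np.round(c(o['tool_pos']),1),o['tool_pos'][2]-.199,o['ee_rot'],o['wrist_force'],o['width']
E
python3 -c "
from h import *
print(O,Y,s.fun.round(3)); print(c((.512,-.137)),c((.514,-.137)),*st())"
```

```text
[ 0.56968017 -0.10143648] 0.052599184481235295 [ 0.003  0.002 -0.    -0.     0.001  0.001  0.006  0.    -0.003  0.
 -0.004 -0.001  0.003  0.001 -0.    -0.001 -0.004 -0.001  0.003  0.
 -0.002 -0.001]
[-59.47014744 -32.48180575] [-57.47291347 -32.58695562] 0.8 [-398.7  656. ] 0.20573143942544836 [3.14144690e+00 4.69368612e-05 2.88979678e+00] [-0.90580409 -0.2712391  -0.33260398] 0.09402727212949835
```

Call:
play_rows(translation=[[0,0,-0.5],[0,0,-0.5],[0,0,-0.5]], twist=[[0,0,-1],[0,0,-1],[0,0,-1]], gripper=[-1,-1,-1])

```text
time: 1.1
tool_pos: [0.137, 0.5326, 0.4653]
ee_rot: [-3.141, -0.0, -3.089]
wrist_force: [0.3, -0.5, 0.1]
width: 0.0734
finger_force: 0.0
```

Call:
play_rows(translation=[[-0.64,-1,0],[-0.64,-1,0],[-0.64,-1,0],[-0.64,-1,0],[-0.64,-1,0],[-0.64,-1,0],[-0.64,-1,0],[-0.64,-1,0]], twist=[[0,0,0],[0,0,0],[0,0,0],[0,0,0],[0,0,0],[0,0,0],[0,0,0],[0,0,0]], gripper=[-1,-1,-1,-1,-1,-1,-1,-1])

```text
time: 1.9
tool_pos: [0.3575, 0.2211, 0.465]
ee_rot: [3.141, 0.001, -3.093]
wrist_force: [1.6, 0.6, -0.3]
width: 0.0094
finger_force: 0.0
```

Call:
play_rows(translation=[[-0.64,-1,0],[-0.64,-1,0],[-0.64,-1,0],[-0.64,-1,0],[-0.64,-1,0],[-0.64,-1,0],[-0.64,-1,0],[-0.64,-0.8,0]], twist=[[0,0,0],[0,0,0],[0,0,0],[0,0,0],[0,0,0],[0,0,0],[0,0,0],[0,0,0]], gripper=[-1,-1,-1,-1,-1,-1,-1,-1])

```text
time: 2.7
tool_pos: [0.5774, -0.0813, 0.4646]
ee_rot: [-3.141, 0.0, -3.095]
wrist_force: [0.7, -0.1, -0.5]
width: 0.0002
finger_force: 0.0
```

```bash
python3 - <<'E'
from h import *
from bench import robot
import cv2
print(*st())
cv2.imwrite('pics/w1.png',robot.snapshot('wrist')[:,:,::-1])
for n in ['knob','pawl_tip','ratchet','pawl_pivot','axle']:
    print(n,[(c(d['centre']).round(1),round(d['centre'][2],3),round(d['score'],2)) for d in robot.spot_point(n,'wrist')[:2]])
E
```

```text
2.7 [ 8.8 19.7] 0.26563865036197837 [-3.14139547e+00  2.40277967e-04 -3.09502033e+00] [ 0.67711036 -0.14898042 -0.50447581] 0.00021886273988499003
knob [(array([-58.8, -34.8]), 0.182, 0.85)]
pawl_tip [(array([27.9, 31.7]), 0.205, 0.62)]
ratchet [(array([30.4, -1.5]), 0.112, 0.65), (array([-101.8,   70.4]), 0.011, 0.59)]
pawl_pivot [(array([25.7, 73.6]), 0.108, 0.9), (array([-112.5,  -97.4]), 0.013, 0.22)]
axle [(array([-59.4,  -1.8]), 0.11, 0.8)]
```

View pics/w1.png

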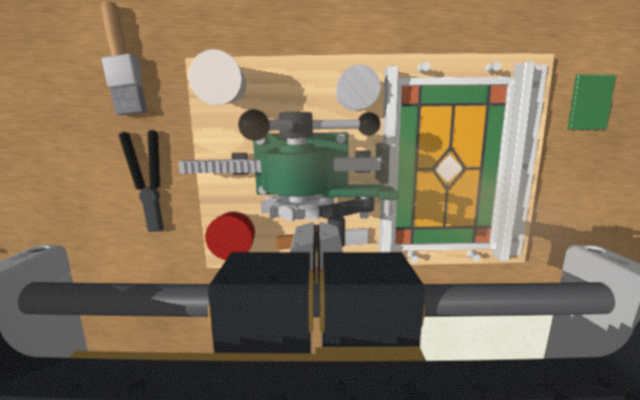

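```bash
cat >> h.py <<'E'
def ball(name='pics/b.png'):
    import cv2
    from bench import robot
    m=robot.camera_model('wrist'); im=robot.snapshot('wrist')
    K=np.array(m['camera_matrix']);Rm=cv2.Rodrigues(np.array(m['rvec'],float))[0];t=np.array(m['tvec'],float).ravel();k=m['k1']
    def px(P):
        q=Rm@P+t;a=q[:2]/q[2];return K[:2,:2]@(a*(1+k*(a@a)))+K[:2,2]
    P=lambda l:np.append(w(-60,-80*np.sin(l)),.11+.08*np.cos(l))
    g=im.max(axis=2);mask=(g<75).astype(np.uint8)
    mask=cv2.morphologyEx(mask,cv2.MORPH_OPEN,cv2.getStructuringElement(cv2.MORPH_ELLIPSE,(15,15)))
    n,lab,S,C=cv2.connectedComponentsWithStats(mask)
    cv2.imwrite(name,im[:,:,::-1])
    tab=[(px(P(np.radians(d))).round(1).tolist()) for d in (22,16,0,-12,-15,-19)]
    return S[1:].tolist(),C[1:].round(1).tolist(),tab,px(np.append(w(28,37),.202)).round(1)
E
python3 - <<'E'
from h import *
print(*st()); print(*ball('pics/b1.png'),sep='\n'); print(*st())
E
```

```text
3.0 [ 7.7 23. ] 0.2660596042353887 [ 3.14116865e+00  3.21302450e-04 -3.09251140e+00] [-1.01668372 -0.54302607 -0.48373937] 0.00035851266738739314
[[243, 111, 22, 22, 358], [321, 205, 19, 17, 249], [207, 252, 103, 102, 9506], [323, 252, 130, 95, 9634], [18, 282, 159, 34, 4299], [0, 327, 640, 73, 26704]]
[[253.4, 121.8], [330.1, 212.6], [261.1, 303.6], [376.3, 300.2], [89.8, 299.9], [321.1, 378.3]]
[[253.3, 124.7], [262.3, 124.6], [288.9, 124.4], [309.5, 124.3], [314.5, 124.3], [321.0, 124.2]]
[334.5 232.4]
3.05 [ 7.5 23.3] 0.26640459710388287 [ 3.14141894e+00  8.83176586e-04 -3.09199713e+00] [-0.49435994  1.18130908  1.39564075] 0.0004616742820272213
```

Call:
play_rows(translation=[[-0.5,-0.8,0],[0,0,0.6],[0,0,0.7],[0,0,0.6],[0,0.3,0],[0,0.15,0],[0,0,0],[0,0,0]], twist=[[0,0,0],[0,0,0],[0,0,0],[0,0,0],[0,0,0],[0,0,0],[0,0,0],[0,0,0]], gripper=[-1,-1,-1,-1,-1,-1,-1,-1])

```text
time: 3.85
tool_pos: [0.5973, -0.0911, 0.3913]
ee_rot: [-3.14, 0.004, -3.092]
wrist_force: [0.6, 0.3, 0.5]
width: 0.0002
finger_force: 0.0
```

```bash
python3 - <<'E'
from h import *
print(*st())
from bench import robot
import cv2
cv2.imwrite('pics/w2.png',robot.snapshot('wrist')[:,:,::-1])
E
```

```text
3.85 [28.2  8.9] 0.19225651903554603 [-3.14022406  0.0040815  -3.09207584] [0.56212793 0.31487837 0.47008449] 0.00022247738886971126
```

View pics/w2.png

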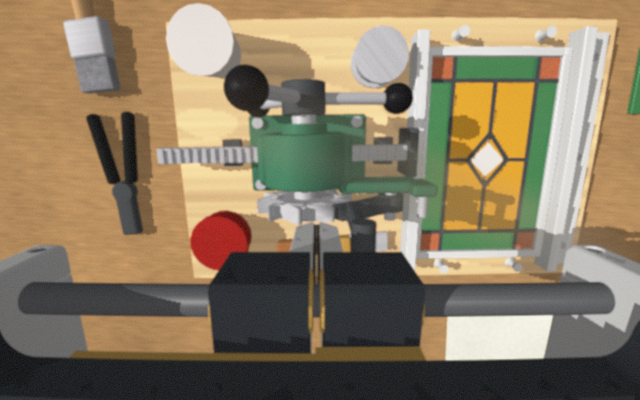

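Call:
play_rows(translation=[[0,0.2,0],[0,0.2,0],[0,0.2,0],[0,0.2,0],[0,0.2,0]], twist=[[0,0,0],[0,0,0],[0,0,0],[0,0,0],[0,0,0]], gripper=[-1,-1,-1,-1,-1])

```text
time: 4.4
tool_pos: [0.5953, -0.0511, 0.3886]
ee_rot: [3.141, -0.0, -3.093]
wrist_force: [-0.5, -0.5, 0.9]
width: 0.0003
finger_force: 0.5
```

Call:
play_rows(translation=[[0,0.2,0],[0,0.2,0],[0,0.2,0],[0,0.2,0],[0,0.2,0],[0,0.2,0]], twist=[[0,0,0],[0,0,0],[0,0,0],[0,0,0],[0,0,0],[0,0,0]], gripper=[-1,-1,-1,-1,-1,-1])

```text
time: 5.0
tool_pos: [0.593, -0.0032, 0.3885]
ee_rot: [3.141, -0.0, -3.093]
wrist_force: [-0.0, 0.5, 0.2]
width: 0.0006
finger_force: 0.0
```

```bash
python3 - <<'E'
from h import *
print(*st())
from bench import robot
robot.snapshot('scene');print([(c(d['centre']),d['centre'][2],d['score']) for d in robot.spot_point('pawl_tip','scene')])
E
```

```text
5.0 [28.4 96.8] 0.18953605973414428 [ 3.14133054e+00 -1.88361439e-04 -3.09327102e+00] [-0.03422404  0.5003927   0.20701689] 0.000555334274246616
[(array([ 23.28629352, 126.18672131]), 0.1944, 0.83)]
```

Call:
play_rows(translation=[[0,-0.2,-0.75],[0,-0.4,-0.75],[0.6,-0.9,0],[0.8,-1,0],[0.8,-1,0],[0,-0.8,0],[0,0,0.95],[0,0,0.95]], twist=[[0,0,0],[0,0,0],[0,0,0],[0,0,0],[0,0,0],[0,0,0],[0,0,0],[0,0,0]], gripper=[-1,-1,-1,-1,-1,-1,-1,-1])

```text
time: 5.9
tool_pos: [0.5146, -0.1797, 0.3735]
ee_rot: [-3.139, 0.004, -3.096]
wrist_force: [-0.8, -0.1, 0.5]
width: 0.0007
finger_force: 0.0
```

```bash
python3 - <<'E'
from h import *
from bench import robot
robot.snapshot('scene');print([(c(d['centre']),d['centre'][2],d['score']) for d in robot.spot_point('pawl_tip','scene')])
print(*ball('pics/b2.png'),sep='\n'); print(*st())
E
```

```text
[(array([ 24.33757746, 132.84065264]), 0.192, 0.54)]
[[323, 220, 125, 127, 11889], [207, 252, 103, 102, 9516], [479, 253, 16, 16, 195], [18, 282, 157, 34, 4179], [0, 315, 640, 85, 27836]]
[[382.2, 289.0], [261.1, 303.5], [486.6, 260.4], [88.4, 300.0], [329.0, 376.6]]
[[393.7, 250.3], [409.0, 252.0], [450.6, 253.7], [478.7, 252.1], [484.9, 251.3], [492.6, 250.0]]
[506.6 401. ]
6.05 [-59.5 -73.6] 0.17069543343405014 [ 3.1383087  -0.00628297 -3.09401774] [-0.584779   -0.27490623  1.24364182] 0.00025686254846588074
```

View pics/b2.png

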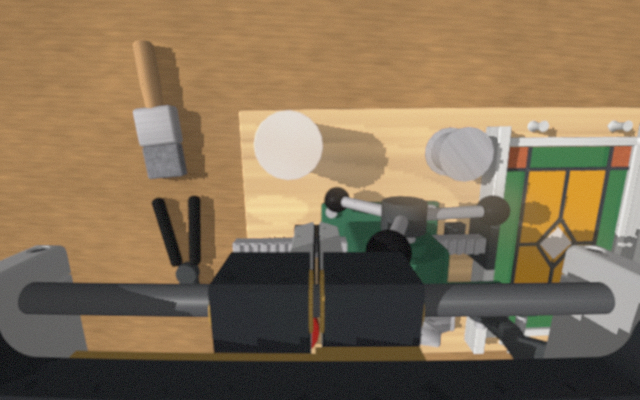

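Call:
play_rows(translation=[[0,0.2,0],[0,0.2,0],[0,0.2,0],[0,0.2,0],[0,0.2,0],[0,0.2,0],[0,0,0],[0,0,0]], twist=[[0,0,0],[0,0,0],[0,0,0],[0,0,0],[0,0,0],[0,0,0],[0,0,0],[0,0,0]], gripper=[-1,-1,-1,-1,-1,-1,-1,-1])

```text
time: 6.85
tool_pos: [0.5126, -0.1295, 0.3733]
ee_rot: [3.141, 0.001, -3.092]
wrist_force: [0.7, -1.6, 1.5]
width: 0.0005
finger_force: 0.7
```

```bash
python3 - <<'E'
from h import *
print(*ball('pics/b3.png'),sep='\n'); print(*st())
E
```

```text
[[255, 186, 19, 25, 373], [323, 218, 144, 134, 12076], [428, 245, 15, 15, 169], [208, 252, 102, 102, 9483], [18, 282, 144, 33, 4292], [0, 327, 640, 73, 26818]]
[[264.2, 197.7], [381.6, 295.3], [435.0, 252.0], [261.2, 303.6], [89.0, 298.8], [321.9, 378.2]]
[[309.9, 239.3], [323.6, 241.0], [362.7, 242.8], [391.3, 241.5], [398.0, 240.8], [406.4, 239.7]]
[422.  386.8]
6.9 [-58.5 -25.2] 0.17370049530310544 [ 3.14083011e+00  8.99821831e-05 -3.09264789e+00] [ 0.64887402 -1.3225592   0.93481845] 0.0008262514880939244
```

View pics/b3.png

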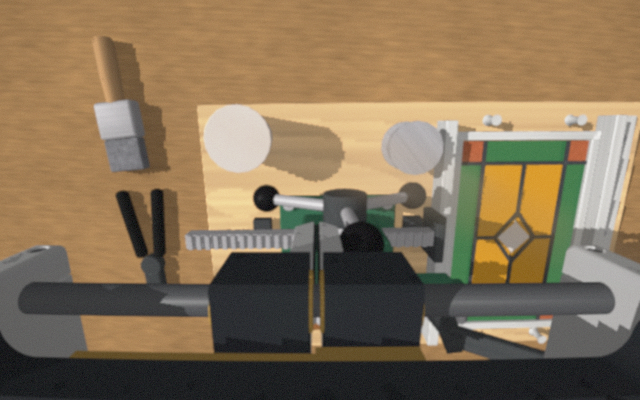

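Call:
play_rows(translation=[[0,0.2,0],[0,0.15,0],[0,0.1,0],[0,0.05,0],[0,0.03,0],[0,0,0],[0,0,0]], twist=[[0,0,0],[0,0,0],[0,0,0],[0,0,0],[0,0,0],[0,0,0],[0,0,0]], gripper=[-1,-1,-1,-1,-1,-1,-1])

```text
time: 7.6
tool_pos: [0.5114, -0.1087, 0.3721]
ee_rot: [3.14, -0.001, -3.093]
wrist_force: [0.4, -1.7, -0.5]
width: 0.0003
finger_force: 0.7
```

```bash
python3 - <<'E'
from h import *
print(*ball('pics/b4.png'),sep='\n'); print(*st())
from bench import robot
for n in ['knob','axle']: print(n,[(c(d['centre']),d['centre'][2],d['score']) for d in robot.spot_point(n,'wrist')])
E
```

```text
[[216, 192, 24, 26, 499], [323, 192, 17, 17, 221], [323, 218, 130, 136, 11321], [207, 252, 103, 102, 9523], [18, 280, 152, 36, 4463], [0, 327, 640, 73, 27082]]
[[228.1, 204.4], [331.0, 200.1], [376.5, 294.3], [261.2, 303.5], [92.1, 299.1], [323.7, 378.0]]
[[273.6, 241.2], [286.8, 242.8], [325.5, 244.7], [354.7, 243.3], [361.7, 242.7], [370.5, 241.6]]
[387.8 389.8]
7.65 [-58.6  -4.2] 0.17310200214775762 [ 3.14019232e+00 -1.06146611e-03 -3.09327137e+00] [-0.31677072 -1.20366581 -0.34498669] 0.000421286975207209
knob [(array([-59.33262436,  21.48560189]), 0.1884, 0.96)]
axle [(array([-55.85886301,  -1.92941428]), 0.1137, 0.68)]
```

View pics/b4.png

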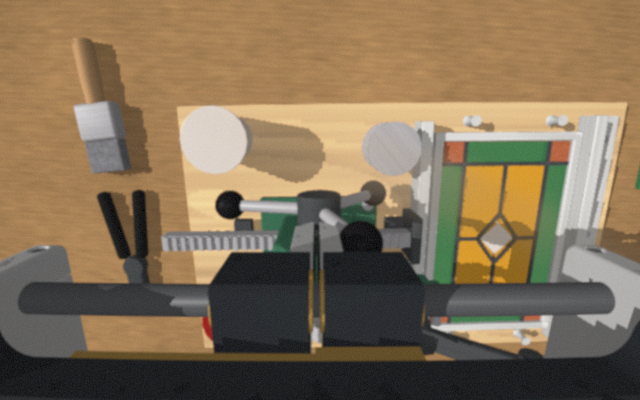

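Call:
play_rows(translation=[[0,-0.5,0],[0,0,-1],[0,0,-1],[-0.5,0.9,0],[-0.55,1,0],[-0.55,1,0],[-0.55,1,0],[0,0.95,0]], twist=[[0,0,0],[0,0,0],[0,0,0],[0,0,0],[0,0,0],[0,0,0],[0,0,0],[0,0,0]], gripper=[-1,-1,-1,-1,-1,-1,-1,-1])

```text
time: 8.55
tool_pos: [0.5906, 0.0713, 0.4513]
ee_rot: [3.14, -0.001, -3.092]
wrist_force: [-0.1, 1.6, 0.4]
width: 0.0004
finger_force: 0.0
```

Call:
play_rows(translation=[[0,0,0],[0,0,0.9],[0,0,0.95],[0,0,0]], twist=[[0,0,0],[0,0,0],[0,0,0],[0,0,0]], gripper=[-1,-1,-1,-1])

```text
time: 8.95
tool_pos: [0.5877, 0.0687, 0.3715]
ee_rot: [3.141, -0.014, -3.093]
wrist_force: [-0.5, -1.0, -1.0]
width: 0.0003
finger_force: 0.0
```

```bash
python3 - <<'E'
from h import *
from bench import robot
print(*st())
for k in ['wrist','scene']:
  im=robot.snapshot(k)
  for n in ['knob','pawl_tip']: print(n,[(c(d['centre']),d['centre'][2],d['score']) for d in robot.spot_point(n,k)[:1]])
E
```

```text
8.95 [ 26.9 169. ] 0.17254264206817588 [ 3.14053163 -0.01371096 -3.0934792 ] [-0.52445405 -0.99224326 -1.01875447] 0.00032384209258125914
knob [(array([-58.69665172,  22.15308882]), 0.1866, 0.6)]
pawl_tip [(array([ 24.8210828 , 130.61215032]), 0.1906, 0.98)]
knob [(array([24.43003436, -0.44854967]), 0.1102, 0.31)]
pawl_tip [(array([1.95589477, 0.63452464]), 0.002, 0.56)]
```

Call:
play_rows(translation=[[0,-0.3,0],[0,-0.2,0],[0,-0.2,0],[0,-0.2,0],[0,-0.2,0],[0,-0.2,0],[0,-0.2,0],[0,-0.2,0]], twist=[[0,0,0],[0,0,0],[0,0,0],[0,0,0],[0,0,0],[0,0,0],[0,0,0],[0,0,0]], gripper=[-1,-1,-1,-1,-1,-1,-1,-1])

```text
time: 10.05
tool_pos: [0.5923, 0.0003, 0.3784]
ee_rot: [-3.141, -0.001, -3.094]
wrist_force: [-0.1, 0.3, 0.0]
width: 0.0009
finger_force: 0.0
```

Call:
play_rows(translation=[[0,-0.2,0],[0,-0.2,0],[0,-0.2,0],[0,-0.2,0],[0,0,0],[0,0,0]], twist=[[0,0,0],[0,0,0],[0,0,0],[0,0,0],[0,0,0],[0,0,0]], gripper=[-1,-1,-1,-1,-1,-1])

```text
time: 10.65
tool_pos: [0.5939, -0.0311, 0.3787]
ee_rot: [3.141, 0.0, -3.094]
wrist_force: [0.2, 0.2, 0.5]
width: 0.0005
finger_force: 0.0
```

```bash
python3 - <<'E'
from h import *
from bench import robot
print(*st())
for k in ['wrist','scene']:
  im=robot.snapshot(k)
  for n in ['knob','pawl_tip']: print(n,[(c(d['centre']),d['centre'][2],d['score']) for d in robot.spot_point(n,k)[:1]])
E
```

```text
10.65 [27.8 69. ] 0.17967110560034083 [ 3.14125180e+00  2.92253395e-05 -3.09376817e+00] [0.19457111 0.16260488 0.54828135] 0.00047701280394570267
knob [(array([-56.47337622,  24.43936221]), 0.1857, 0.71)]
pawl_tip [(array([28.66161097, 36.17963291]), 0.2022, 0.79)]
knob [(array([-60.94624536,  17.46487717]), 0.1875, 0.95)]
pawl_tip [(array([26.96925027, 38.27150176]), 0.2041, 0.84)]
```

Call:
play_rows(translation=[[0,-0.2,0],[0,-0.08,0],[0,0,0]], twist=[[0,0,0],[0,0,0],[0,0,0]], gripper=[-1,-1,-1])

```text
time: 11.25
tool_pos: [0.5944, -0.0428, 0.3786]
ee_rot: [-3.142, 0.0, -3.094]
wrist_force: [0.1, 0.1, 0.6]
width: 0.0007
finger_force: 0.0
```

Call:
play_rows(translation=[[0,-0.03,0],[0,0,0]], twist=[[0,0,0],[0,0,0]], gripper=[-1,-1])

```text
time: 11.45
tool_pos: [0.5945, -0.0434, 0.3787]
ee_rot: [3.141, 0.0, -3.094]
wrist_force: [-0.3, 0.4, 0.2]
width: 0.0007
finger_force: 0.0
```

Call:
play_rows(translation=[[0,0.5,0],[0,0.5,-0.5],[0,0.2,-1],[0,0,-1],[0.8,1,0],[0.8,1,0],[0.8,1,0],[0,0,0]], twist=[[0,0,0],[0,0,0],[0,0,0],[0,0,0],[0,0,0],[0,0,0],[0,0,0],[0,0,0]], gripper=[-1,-1,-1,-1,-1,-1,-1,-1])

```text
time: 12.25
tool_pos: [0.4896, 0.1205, 0.4802]
ee_rot: [3.139, 0.001, -3.087]
wrist_force: [0.8, -1.4, 0.3]
width: 0.0005
finger_force: 0.0
```

```bash
python3 - <<'E'
from h import *
from bench import robot
import cv2
print(*st())
for k in ['scene','top']:
  im=robot.snapshot(k)
  for n in ['knob','pawl_tip','panel']: print(n,[(c(d['centre']),d['centre'][2],d['score']) for d in robot.spot_point(n,k)[:1]])
  if k=='scene': cv2.imwrite('pics/s2.png',cv2.resize(im[150:300,180:380,::-1],None,fx=4,fy=4,interpolation=cv2.INTER_CUBIC))
E
```

```text
12.25 [-68.3 225.9] 0.281192601837056 [ 3.13940115e+00  1.43957667e-03 -3.08690432e+00] [ 0.77504613 -1.37481319  0.27922441] 0.0005165722044085978
knob [(array([  93.42235767, -103.21794844]), 0.0169, 0.62)]
pawl_tip [(array([27.13214054, 35.65932512]), 0.2014, 0.96)]
panel [(array([ -2.46105577, 202.04530029]), 0.0164, 0.65)]
knob [(array([-55.64831787,  17.28609172]), 0.1843, 0.69)]
pawl_tip [(array([26.55928849, 38.09280833]), 0.2046, 0.73)]
panel []
```

View pics/s2.png

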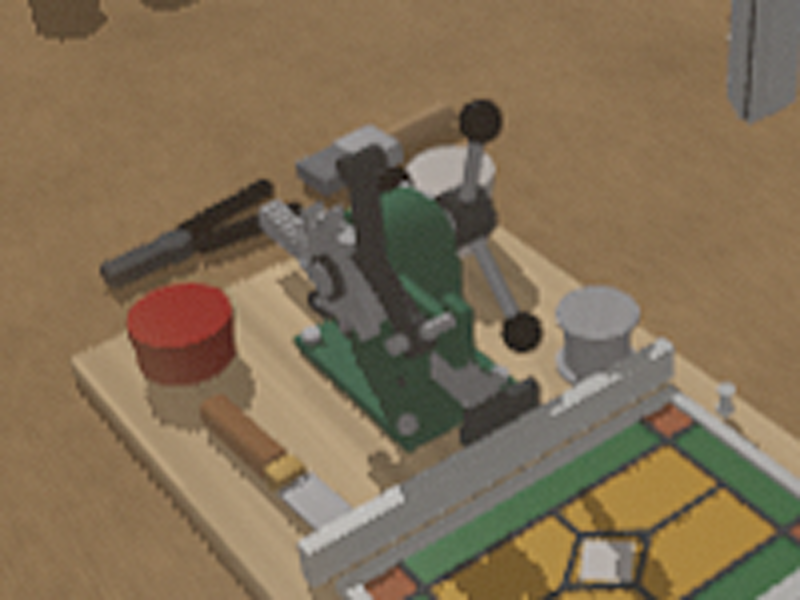

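The pawl lever stands upright with its rolled end at about (362,158). The upper spoke now leans towards the panel, with its ball at (481,120). Everything else is in place and the robot is clear.

```bash
python3 -c "
from bench import robot
print(robot.close_job())"
```

```text
the job is handed in; nothing more can be done
None
```

I eased the cramp by one notch and handed the job in at about 12.4 s. The pawl is down in the next gap, the hand wheel is about 0.65 rad round (target 0.60–0.71), and the panel and the other things look undisturbed in the last picture.

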